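Put the washstand toiletries back on their own stands

ROBOT

A 7-joint arm with a two-finger parallel gripper is mounted at the origin on the work surface. World frame = base frame: x ahead of the robot, y to its left, z up, the work surface at z = 0. Lengths are in m, angles in rad, forces in N, time in s.
With the tool pointing down it reaches from about 0.425 to 0.925 m from the base axis. Payload 6.8 kg.
Tool frame: the origin (TCP) lies on the front face of the gripper's body, between the roots of the fingers; the fingertips stand 73 mm ahead of it and the grasp point (between the pads) lies 54 mm ahead of it; z points along the fingers, y is the direction in which the jaws open and shut (so a half turn about z gives the same grasp; the last joint's range is limited). The gripper opens to 85 mm and grips with 20 to 120 N. Pads are 22 mm wide; open, the fingers measure 114 mm over their backs; the gripper's body (76 mm by 85 mm) begins 54 mm behind the grasp point. The pads swing forward as they close: fully open they stand 13 mm farther back than shut.
Start: joints at [-1.411, 0.477, 0.022, 1.555, -0.011, 1.109, -0.083], TCP at [0.179, 0.651, 0.304] pointing down, gripper open.
Joint ranges: [-2.96, 2.96], [-0.34, 2.1], [-1.41, 1.46], [0.24, 2.44], [-1.37, 4.51], [0.17, 1.92], [-2.96, 2.96]. Speed limits (rad/s): [2.39, 2.39, 3.14, 3.14, 3.14, 3.14, 3.14].

INTERFACE

Orientations are given as a rotation vector (axis times angle).
In Python, from bench import * gives the robot as it stands.
- The arm moves only by the tool jog_arm, never from a script. Its argument "plan" is a list of rows, each a list of 2 entries, a list of its own where there are three numbers: the shift along the world's x, y, z in cm, then the turn about the world's z in rad. In form: [[[tx, ty, tz], twist], ...]. A call has 1 to 12 rows; each row shifts and turns the commanded pose from where the row before left it; what a row does not reach is not made up. A row lasts 1/10 s, in which the tool goes at most 50 mm and 8.59 degrees, less where a joint would pass 70% of its speed; a pose out of reach is approached as far as the arm can. A call is refused whole if a number of a shift passes 5 or a number of a turn 0.15, either way. A call with a gripper value outside its range is refused whole. "hand" is the finger opening in cm, from 0 to 8.54, set as the call begins (left out, the last holds). The fingers move at their own pace and stop on an object; "grip_force" is the grip in N (left out, the last holds). Time passes only in rows, so rows that do not move let the fingers close. It gives the time, the measured TCP pose, the force and the opening at its end, in the units of the state.
- get_obs(): the state, without advancing time (a new reading comes with each control period).
- grab_frame(name): name is "side" or "top" or "wrist"; returns the picture (420x560x3 uint8, red, green, blue); there is no depth.
- get_calibration(name): a dict with "intrinsics" (3x3 intrinsics, pixels), "xyz" and "orientation" of the camera in the world. Camera axes: x right, y down, z forward; pixel columns grow to the right and rows downward; lengths in m; the calibration is good to about 2 mm. A picture is of the moment at which its call begins: read the wrist's pose just before it. get_calibration takes no time and is no camera call; for the wrist camera it gives the pose at the moment of the call.
- hand_in(): hands the job in, once; it reports no verdict.
The state is a dict: "clock": time; "joints": joint angles; "qvel": joint speeds; "tau": joint torques, N m; "tcp_pos": TCP position; "orientation": TCP orientation; "contact_force": force on the tool from outside, world axes, zero at the start; "moment": the same for the moment, N m; "grip_width": finger opening in m.
Only numpy, scipy, OpenCV 4.12 (cv2) and the standard library are available. Lean on these libraries where they do the work, as an engineer would, in place of code of your own. Each camera call takes 0.05 s, during which the arm holds its last target. There are 200 camera calls.

TASK

The toiletries on this washstand have been muddled up: put each one back upright in the middle of its own stand - the open tumbler on the round coaster, the small capped bottle on the flat square coaster, the bar of soap lying flat and lengthwise on the ribbed soap dish, and the squat lidded jar in the rimmed tray (one that is already right can stay). The stone counter is wet, so never set any of them down on it; use the empty glass plate as the free spot while you swap. Leave the soap dispenser standing where it is.

Things in the scene. Friction and masses are not known exactly. Their poses are not given: they have to be found in the camera images.
- tumbler: Plain white ceramic tumbler, open at the top, straight-sided: 60 mm outside diameter, 90 mm tall, wall 4 mm. Its origin is the centre of its underside, z up. At the start it stands on one of the wooden stands.
- bottle: Small round amber bottle with a paper label and a black cap: body 38 mm in diameter up to 72 mm, cap 30 mm in diameter, 100 mm tall in all. Its origin is the centre of its underside, z up. At the start it stands on one of the wooden stands.
- soap: Off-white bar of soap lying flat: 80 mm long (its x), 50 mm wide (its y), 30 mm thick. Its origin is the centre of its underside, z up. At the start it lies on one of the wooden stands.
- jar: Squat round white ceramic jar with a fixed steel lid: 60 mm in diameter, 54 mm tall to the top of the lid, plus a lid knob 16 mm in diameter and 12 mm high. Its origin is the centre of its underside, z up. At the start it stands on one of the wooden stands.
- round_coaster: Flat round wooden coaster, 100 mm in diameter, 12 mm thick; the tumbler's place. Fixed to the counter; its origin is the centre of its underside, on the counter (z = 0). 
- square_coaster: Flat square wooden coaster without a rim, 90 x 90 mm, 12 mm thick; the bottle's place. Fixed to the counter; its origin is the centre of its underside, on the counter (z = 0). 
- soap_dish: Oblong ribbed wooden soap dish, 125 mm long (its x) by 85 mm (its y), the ribs running lengthwise; the rib tops, on which things stand, are flat and 12 mm above the counter; the soap's place. Fixed to the counter; its origin is the centre of its underside, on the counter (z = 0). 
- rim_tray: Square wooden tray with a low raised rim, 120 x 120 mm outside, 108 x 108 mm inside; its floor is 12 mm above the counter, its rim 6 mm above the floor (18 mm above the counter); the jar's place. Fixed to the counter; its origin is the centre of its underside, on the counter (z = 0). 
- glass_plate: Plain greenish glass plate on four low feet, 130 mm (its x) by 110 mm (its y), its top 12 mm above the counter; empty at the start: the free spot, big enough for any one of the toiletries. Fixed to the counter; its origin is the centre of its underside, on the counter (z = 0). 
- dispenser: Bystander: glass soap dispenser with a steel pump, up to 74 mm in diameter, 177 mm tall, its spout reaching 40 mm towards its -x; loose. Its origin is the centre of its underside. Not to be disturbed.
There are look-alikes about, which are no part of the job. What is shaped like the square_coaster but green is not meant.

How it is judged:
At the end, for the whole second after the job is handed in: Tumbler on the round coaster, bottle on the square coaster, soap on the soap dish, jar in the rimmed tray: each within 15 mm of the middle, resting on the surface (origin 8 to 17 mm above the stand's underside), upright within 0.1 rad, soap lengthwise within 0.26 rad; released, at rest (horizontal distance between tumbler and round_coaster below 0.015 m and z of tumbler in the frame of round_coaster between 0.008 and 0.017 m and angle between each of tumbler, bottle, soap, jar's own z axis and vertical below 0.1 rad and linear speed of each of tumbler, bottle, soap, jar below 0.02 m/s and horizontal distance between bottle and square_coaster below 0.015 m and z of bottle in the frame of square_coaster between 0.008 and 0.017 m and horizontal distance between soap and soap_dish below 0.015 m and z of soap in the frame of soap_dish between 0.008 and 0.017 m and horizontal distance between jar and rim_tray below 0.015 m and z of jar in the frame of rim_tray between 0.008 and 0.017 m and angle between the x axis of soap and the x axis of soap_dish, either way round below 0.26 rad); the robot touches nothing.
It fails at once if one of the toiletries is set down on or falls to the bare counter (height (world z) of any of tumbler, bottle, soap, jar below 0.006 m).
It fails at once if the soap dispenser is shifted by more than 20 mm or tipped by more than 0.3 rad (distance of dispenser from where it was at the start of the episode above 0.02 m or angle between dispenser's own z axis and vertical above 0.3 rad).
It also fails if it takes over 128 s, if anything falls off the work surface, if the arm or the gripper's body presses on something with over 40 N, if the wrist force passes 120 N, or if a joint passes its speed limit or range.

## Working session

There is one attempt and no reset: what is moved stays moved. The work goes in short steps, Python scripts to look and compute and a tool call to move; the robot and the scene stay as the last step left them, time stands still between calls to the robot, and variables do not carry over. Pictures are saved under pics/ and viewed, about 12 in all and at most 16, crops included, and the job is handed in when it is done.

Besides the shell and the picture viewer there is one more tool, called in YAML: its name, and indented under it one key for each argument. jog_arm: Moves the arm, as the interface text tells. Its arguments: {"type":"object","properties":{"plan":{"type":"array","items":{"type":"array"}},"hand":{"type":"number"},"grip_force":{"type":"number"}},"required":["plan"]}

```bash
mkdir -p pics; cat > h.py <<'E'
from bench import *
import numpy as np, cv2
from scipy.spatial.transform import Rotation as R
def save(n,f): cv2.imwrite(f'pics/{f}.png', cv2.cvtColor(np.asarray(grab_frame(n)),cv2.COLOR_RGB2BGR))
def cal(n):
    c=get_calibration(n);o=np.array(c['orientation'],float)
    M=o if o.shape==(3,3) else R.from_rotvec(o).as_matrix()
    return np.array(c['intrinsics']),np.array(c['xyz']),M
def px2w(n,u,v,z,c=None):
    K,p,M=c or cal(n); d=M@np.linalg.solve(K,[u,v,1]); return p+d*(z-p[2])/d[2]
def w2px(n,P,c=None):
    K,p,M=c or cal(n); q=K@(M.T@(np.array(P)-p)); return q[:2]/q[2]
E
python3 - <<'E'
from h import *
save('top','top0');save('side','side0')
print(get_obs())
for n in('top','side','wrist'):print(get_calibration(n))
E
```

```text
{'clock': 0.1, 'joints': array([-1.41110221,  0.47769234,  0.02234951,  1.5563263 , -0.01153521,
        1.10933867, -0.08314452]), 'qvel': array([-0.00052571, -0.00095098, -0.00119098, -0.00236343, -0.00042558,
        0.00070161, -0.0003962 ]), 'tau': array([ 4.18779222e-03, -5.97757530e+01,  1.61348261e+00, -2.81954545e+01,
        1.27941824e-02,  5.09918842e-03, -7.70285851e-06]), 'tcp_pos': array([0.1784969 , 0.65054183, 0.30305091]), 'orientation': array([-4.19448462e-01, -3.11333416e+00,  2.56325166e-03]), 'contact_force': array([0.43665629, 0.09134229, 0.03785954]), 'moment': array([ 0.02317705, -0.00888498,  0.04342177]), 'grip_width': 0.08564802368016379}
{'intrinsics': array([[497.65199445,   0.        , 284.05912854],
       [  0.        , 497.65199445, 203.40412208],
       [  0.        ,   0.        ,   1.        ]]), 'xyz': array([0.45535035, 0.09200987, 1.32237596]), 'orientation': array([-2.16277397,  2.13835212, -0.17687164])}
{'intrinsics': array([[418.21342594,   0.        , 276.65099842],
       [  0.        , 418.21342594, 206.94673795],
       [  0.        ,   0.        ,   1.        ]]), 'xyz': array([0.44496384, 0.98219444, 0.6577511 ]), 'orientation': array([-0.30591729,  2.67897998, -1.43782928])}
{'intrinsics': array([[291.36079558,   0.        , 283.64700062],
       [  0.        , 291.36079558, 212.20321058],
       [  0.        ,   0.        ,   1.        ]]), 'xyz': array([0.11174147, 0.66946934, 0.37327821]), 'orientation': array([2.31408222, 1.76414945, 0.24595168])}
```

View pics/top0.png

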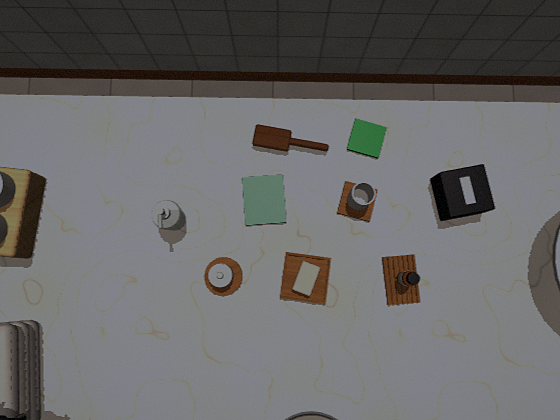

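View pics/side0.png

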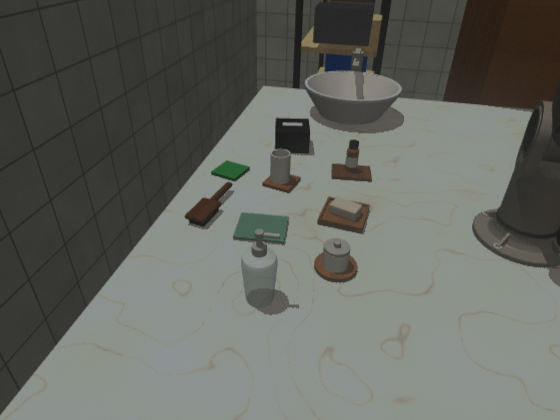

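Jar is on the round coaster (223,276), soap in the rim tray (305,278), bottle on the dish (402,280), tumbler on the square coaster (357,200), and the glass plate (264,200) is empty. Dispenser is at (168,215). All four need to move. Next I'll segment the scene.

```bash
cat > seg.py <<'E'
from h import *
im=cv2.imread('pics/top0.png'); hsv=cv2.cvtColor(im,cv2.COLOR_BGR2HSV)
c=cal('top')
wood=cv2.inRange(hsv,(0,90,40),(20,255,255))
glass=cv2.inRange(hsv,(55,40,60),(95,120,255))
big=cv2.resize(im,None,fx=3,fy=3,interpolation=cv2.INTER_CUBIC)
boxes={'round':(195,250,250,302,wood),'tray':(270,245,340,312,wood),'dish':(375,248,430,312,wood),'square':(330,172,385,228,wood),'glass':(235,168,295,232,glass)}
for n,(a,b,cc,d,m) in boxes.items():
    mm=np.zeros_like(m);mm[b:d,a:cc]=m[b:d,a:cc]
    ys,xs=np.nonzero(mm)
    pts=np.array([px2w('top',x,y,.012,c)[:2] for x,y in zip(xs,ys)],np.float32)
    r=cv2.minAreaRect(pts*1000); print(n,len(xs),np.round(r[0],1),np.round(r[1],1),round(r[2],1))
    px=np.array([w2px('top',[p[0]/1000,p[1]/1000,.012],c) for p in cv2.boxPoints(r)])*3+1
    cv2.polylines(big,[px.astype(int)],True,(255,255,0),1)
cv2.imwrite('pics/seg.png',big[480:940,540:1300])
E
python3 seg.py
```

```text
round 647 [460.  230.5] [97.9 93.6] 1.3
tray 1507 [458.2  17.3] [119.2 120.4] 83.1
dish 1351 [ 455.8 -232.8] [124.5  85.6] 5.3
square 551 [ 662.4 -120.6] [88.2 89.4] 75.2
glass 1950 [663.1 128. ] [129.1 108.5] 5.0
```

View pics/seg.png

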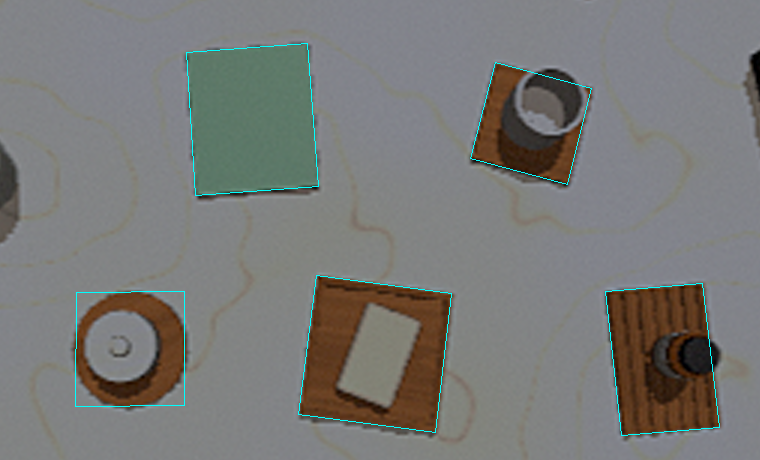

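The segmented outlines match the real stand sizes. In the crop: jar lid centre (121,347), tumbler rim (550,101), bottle cap (700,355), soap top corners (370,302) (420,322) (388,407) (337,388).

```bash
python3 - <<'E'
from h import *
c=cal('top')
f=lambda u,v,z:np.round(px2w('top',180+(u-1)/3,160+(v-1)/3,z,c)[:2]*1000,1)
print('jar',f(121,347,.066),f(120,345,.078),'tum',f(550,101,.102),'bot',f(700,355,.112))
q=np.array([f(*p,.042) for p in [(370,302),(420,322),(388,407),(337,388)]]);print('soap',q.mean(0),q)
l=(q[0]+q[1]-q[2]-q[3])/2;print(np.hypot(*l),np.degrees(np.arctan2(l[1],l[0])))
print('round',f(130,349,.012),'disp top',px2w('top',165,212,.17,c))
K,p,M=cal('wrist');o=get_obs();T=R.from_rotvec(o['orientation']).as_matrix()
print('cam in tool',T.T@(p-o['tcp_pos']),(T.T@M).round(3), o['tcp_pos'],'jaw deg',np.degrees(np.arctan2(T[1,1],T[0,1])))
E
```

```text
jar [461.1 232.2] [462.7 231.8] tum [ 666.9 -121.8] bot [ 459.3 -238.4]
soap [457.125  16.325] [[501.4  24. ]
 [484.9 -18.7]
 [413.4   8.4]
 [428.8  51.6]]
77.06636750230282 -20.786636754164746
round [459.7 230.4] disp top [0.60513958 0.35263288 0.17      ]
cam in tool [ 0.06937808  0.00047108 -0.0702344 ] [[-0.    -0.962 -0.274]
 [ 1.    -0.001  0.001]
 [-0.001 -0.274  0.962]] [0.1784969  0.65054183 0.30305091] jaw deg 74.6538866905268
```

jog_arm:
  plan:
    - [[2.4,-3.9,0],0]
    - [[2.4,-3.9,0],0]
    - [[2.4,-3.9,0],0]
    - [[2.4,-3.9,0],0]
    - [[2.4,-3.9,0],0]
    - [[2.4,-3.9,0],0]
    - [[2.4,-3.9,0],0]
    - [[2.4,-3.9,0],0]
    - [[2.4,-3.9,0],0]
    - [[2.4,-3.9,0],0]
    - [[2.4,-3.9,0],0]
    - [[2.4,-3.9,0],0]
  hand: 8.5
  grip_force: 30

```text
clock: 1.3
tcp_pos: [0.4671, 0.1812, 0.3038]
orientation: [-0.419, -3.113, -0.0]
contact_force: [0.5, 0.7, -0.4]
grip_width: 0.0851
```

jog_arm:
  plan:
    - [[2.5,-3.9,-1],0]
    - [[2.5,-3.9,-1],0]
    - [[2.5,-3.8,-1],0]
    - [[2.5,-3.8,-1],0]
    - [[2.5,-3.8,-1],0]
    - [[2.5,-3.7,-1],0]
    - [[2.5,-3.8,-1],0]
    - [[2.5,-3.8,-1],0]
    - [[0,0,0],0]
    - [[0,0,0],0]

```text
clock: 2.3
tcp_pos: [0.6663, -0.1235, 0.2227]
orientation: [-0.423, -3.111, 0.001]
contact_force: [-0.2, 0.9, 1.0]
grip_width: 0.0853
```

jog_arm:
  plan:
    - [[0,0.1,-1.5],0]
    - [[0,0,-1.5],0]
    - [[0,0,-1.5],0]
    - [[0,0,-1.5],0]
    - [[0,0,-1.5],0]
    - [[0,0,-1.2],0]
    - [[0,0,-0.9],0]
    - [[0,0,0],0]
    - [[0,0,0],0]

```text
clock: 3.2
tcp_pos: [0.6668, -0.1213, 0.1281]
orientation: [0.42, 3.113, -0.0]
contact_force: [0.5, 0.1, 0.0]
grip_width: 0.0848
```

jog_arm:
  plan:
    - [[0,0,0],0]
    - [[0,0,0],0]
    - [[0,0,0],0]
    - [[0,0,0],0]
    - [[0,0,0],0]
    - [[0,0,0],0]
    - [[0,0,0],0]
    - [[0,0,0],0]
    - [[0,0,0],0]
    - [[0,0,0],0]
  hand: 5

```text
clock: 4.2
tcp_pos: [0.6673, -0.1213, 0.129]
orientation: [0.419, 3.111, 0.0]
contact_force: [-0.6, -0.1, 5.8]
grip_width: 0.06
```

jog_arm:
  plan:
    - [[0,0,0.5],0]
    - [[0,0,1],0]
    - [[0,0,1.5],0]
    - [[0,0,1.5],0]
    - [[0,0,1],0]
    - [[0,0,0.5],0]
    - [[0,0,0],0]
    - [[0,0,0],0]

```text
clock: 5.0
tcp_pos: [0.6663, -0.1209, 0.1876]
orientation: [-0.419, -3.113, -0.0]
contact_force: [-0.4, -0.1, -0.9]
grip_width: 0.0599
```

```bash
python3 - <<'E'
from h import *
save('side','s1');save('wrist','w1')
a=cv2.imread('pics/s1.png');b=cv2.imread('pics/w1.png')
cv2.imwrite('pics/c1.png',np.hstack([cv2.resize(a[100:310,180:460],None,fx=1.4,fy=1.4),cv2.resize(b,(392,294))]))
E
```

```text
(no output)
```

View pics/c1.png

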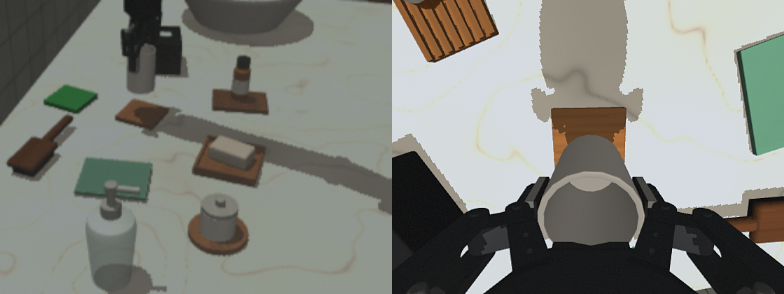

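Tumbler is held and upright (width 60 mm). I'll take it to the glass plate.

jog_arm:
  plan:
    - [[-0.3,1.5,0],0]
    - [[0,2.5,0],0]
    - [[0,3,0],0]
    - [[0,3.5,0],0]
    - [[0,3.5,0],0]
    - [[0,3.5,0],0]
    - [[0,3,0],0]
    - [[0,2.5,0],0]
    - [[0,1.4,0],0]
    - [[0,0.5,0],0]
    - [[0,0,0],0]
    - [[0,0,0],0]

```text
clock: 6.3
tcp_pos: [0.6637, 0.126, 0.1879]
orientation: [0.423, 3.113, -0.002]
contact_force: [-0.2, 0.1, -1.3]
grip_width: 0.0601
```

jog_arm:
  plan:
    - [[0,0,-1],0]
    - [[0,0,-1.5],0]
    - [[0,0,-1.5],0]
    - [[0,0,-1],0]
    - [[0,0,-0.4],0]
    - [[0,0,-0.3],0]
    - [[0,0,0],0]
    - [[0,0,0],0]

```text
clock: 7.1
tcp_pos: [0.664, 0.128, 0.1314]
orientation: [0.419, 3.113, 0.001]
contact_force: [-0.0, -0.1, -0.8]
grip_width: 0.0602
```

jog_arm:
  plan:
    - [[0,0,-0.1],0]
    - [[0,0,-0.1],0]
    - [[0,0,0],0]

```text
clock: 7.4
tcp_pos: [0.6637, 0.128, 0.1291]
orientation: [0.419, 3.113, 0.0]
contact_force: [0.8, 0.9, -1.4]
grip_width: 0.0601
```

jog_arm:
  plan:
    - [[0,0,0],0]
    - [[0,0,0],0]
    - [[0,0,0],0]
    - [[0,0,0],0]
    - [[0,0,0],0]
    - [[0,0,0],0]
    - [[0,0,0],0]
  hand: 8.5

```text
clock: 8.1
tcp_pos: [0.6636, 0.1279, 0.1289]
orientation: [-0.42, -3.113, -0.0]
contact_force: [-0.4, 0.2, 0.2]
grip_width: 0.0846
```

jog_arm:
  plan:
    - [[0,0,1],0]
    - [[0,0,2],0]
    - [[0,0,3],0]
    - [[0,0,3],0]
    - [[0,0,2],0]
    - [[0,0,0],0]

```text
clock: 8.7
tcp_pos: [0.6655, 0.128, 0.2433]
orientation: [0.419, 3.107, 0.004]
contact_force: [0.6, -0.3, 0.7]
grip_width: 0.085
```

jog_arm:
  plan:
    - [[-1.6,-2.8,0],0]
    - [[-1.9,-3.4,0],0]
    - [[-1.9,-3.4,0],0]
    - [[-1.9,-3.4,0],0]
    - [[-1.9,-3.4,0],0]
    - [[-1.9,-3.4,0],0]
    - [[-1.9,-3.4,0],0]
    - [[-1.9,-3.4,0],0]
    - [[-1.9,-3.4,0],0]
    - [[-1.9,-3.4,0],0]
    - [[-1.9,-3.2,0],0]
    - [[0,0,0],0]

```text
clock: 9.9
tcp_pos: [0.4538, -0.2429, 0.2388]
orientation: [-0.433, -3.11, 0.003]
contact_force: [0.1, -1.4, -0.7]
grip_width: 0.0845
```

jog_arm:
  plan:
    - [[0,0,0],0]
    - [[0,0,-1],0]
    - [[0,0,-2],0]
    - [[0,0,-2],0]
    - [[0,0,0],0]
    - [[0,0,0],0]

```text
clock: 10.5
tcp_pos: [0.4579, -0.2371, 0.1884]
orientation: [-0.417, -3.112, -0.0]
contact_force: [0.1, 0.5, 1.0]
grip_width: 0.0847
```

```bash
python3 - <<'E'
from h import *
o=get_obs();c=cal('wrist');save('wrist','w2');print(o['tcp_pos'])
b=cv2.imread('pics/w2.png')
for z,r in((.112,.015),(.084,.019)):
  for t in np.linspace(0,6.28,24,endpoint=False):
    u=w2px('wrist',[.4593+r*np.cos(t),-.2384+r*np.sin(t),z],c); cv2.circle(b,tuple(u.astype(int)),1,(0,255,0),-1)
cv2.imwrite('pics/w2.png',b)
E
```

```text
[ 0.45788273 -0.23708641  0.18843485]
```

View pics/w2.png

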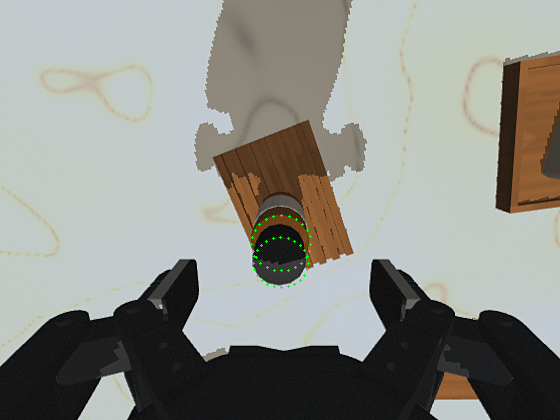

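The overlay agrees: the cap is at (280,257), between the jaws. Descending.

jog_arm:
  plan:
    - [[0.1,0,-1],0]
    - [[0,0,-1.5],0]
    - [[0,0,-1.5],0]
    - [[0,0,-1.2],0]
    - [[0,0,-1],0]
    - [[0,0,-0.5],0]
    - [[0,0,0],0]
    - [[0,0,0],0]

```text
clock: 11.35
tcp_pos: [0.4588, -0.2382, 0.1222]
orientation: [0.42, 3.113, -0.0]
contact_force: [-0.1, 0.4, -0.2]
grip_width: 0.0846
```

jog_arm:
  plan:
    - [[0,0,0],0]
    - [[0,0,0],0]
    - [[0,0,0],0]
    - [[0,0,0],0]
    - [[0,0,0],0]
    - [[0,0,0],0]
    - [[0,0,0],0]
    - [[0,0,0],0]
    - [[0,0,0],0]
    - [[0,0,0],0]
    - [[0,0,0],0]
    - [[0,0,0],0]
  hand: 3

```text
clock: 12.55
tcp_pos: [0.4588, -0.2381, 0.1222]
orientation: [0.419, 3.113, 0.0]
contact_force: [-1.2, 0.1, 5.3]
grip_width: 0.0365
```

jog_arm:
  plan:
    - [[0,0,0.5],0]
    - [[0,0,1],0]
    - [[0,0,1.5],0]
    - [[0,0,1.5],0]
    - [[0,0,1],0]
    - [[0,0,0.5],0]
    - [[0,0,0],0]
    - [[0,0,0],0]

```text
clock: 13.35
tcp_pos: [0.4584, -0.2378, 0.1816]
orientation: [-0.419, -3.113, -0.0]
contact_force: [0.6, 1.3, -0.8]
grip_width: 0.0373
```

jog_arm:
  plan:
    - [[1,0.6,0],0]
    - [[2,1.2,0],0]
    - [[2.7,1.5,0],0]
    - [[3,1.7,0],0]
    - [[3,1.7,0],0]
    - [[3,1.7,0],0]
    - [[2.5,1.5,0],0]
    - [[2,1.2,0],0]
    - [[1.1,0.6,0],0]
    - [[0.1,0.1,0],0]
    - [[0,0,0],0]
    - [[0,0,0],0]

```text
clock: 14.55
tcp_pos: [0.6614, -0.1214, 0.1817]
orientation: [-0.422, -3.112, 0.001]
contact_force: [0.0, -0.1, -1.2]
grip_width: 0.0369
```

jog_arm:
  plan:
    - [[0,0,-1],0]
    - [[0,0,-1.5],0]
    - [[0,0,-1.5],0]
    - [[0,0,-0.8],0]
    - [[0,0,-0.5],0]
    - [[0,0,0],0]
    - [[0,0,0],0]

```text
clock: 15.25
tcp_pos: [0.6628, -0.1202, 0.1291]
orientation: [0.419, 3.113, -0.0]
contact_force: [0.5, -0.5, -0.4]
grip_width: 0.0374
```

```bash
python3 - <<'E'
from h import *
o=get_obs();c=cal('wrist');save('wrist','w3');save('side','s3');save('top','t3');print(o['tcp_pos'])
b=cv2.imread('pics/w3.png');a=cv2.imread('pics/s3.png');t=cv2.imread('pics/t3.png')
cv2.imwrite('pics/c3.png',np.hstack([cv2.resize(a[120:240,220:380],None,fx=2.45,fy=2.45),cv2.resize(b,(392,294))]))
E
```

```text
[ 0.66281867 -0.12019151  0.12906919]
```

View pics/c3.png

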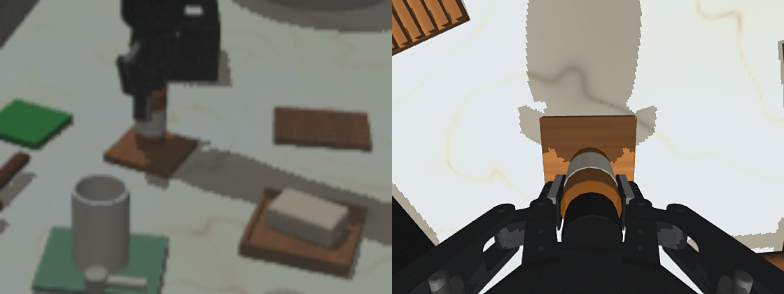

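Bottle is over the middle of the square coaster and upright; tumbler is standing on the plate. Lowering.

jog_arm:
  plan:
    - [[0,0,-0.3],0]
    - [[0,0,-0.2],0]
    - [[0,0,-0.2],0]
    - [[0,0,0],0]
    - [[0,0,0],0]

```text
clock: 15.9
tcp_pos: [0.6628, -0.1202, 0.1223]
orientation: [0.42, 3.113, -0.0]
contact_force: [-0.5, -0.2, 2.5]
grip_width: 0.0372
```

jog_arm:
  plan:
    - [[0,0,0],0]
    - [[0,0,0],0]
    - [[0,0,0],0]
    - [[0,0,0],0]
    - [[0,0,0],0]
    - [[0,0,0],0]
    - [[0,0,0],0]
    - [[0,0,0],0]
  hand: 8.5

```text
clock: 16.7
tcp_pos: [0.6626, -0.12, 0.1219]
orientation: [0.419, 3.113, 0.0]
contact_force: [0.7, 0.5, -0.2]
grip_width: 0.0848
```

jog_arm:
  plan:
    - [[0,0,1],0]
    - [[0,0,2],0]
    - [[0,0,3],0]
    - [[0,0,3],0]
    - [[0,0,2],0]
    - [[0,0,0],0]

```text
clock: 17.3
tcp_pos: [0.6643, -0.1208, 0.2363]
orientation: [0.419, 3.107, 0.0]
contact_force: [0.9, -0.1, 0.3]
grip_width: 0.0851
```

jog_arm:
  plan:
    - [[-1.5,1,0],-0.095]
    - [[-2.5,1.7,0],0]
    - [[-3,2,0],0]
    - [[-3,2,0],0]
    - [[-3,2,0],0]
    - [[-3,2,0],0]
    - [[-2.5,1.6,-1],0]
    - [[-1.1,1.4,-2],0]
    - [[0,0,-2],0]
    - [[0,0,0],0]
    - [[0,0,0],0]
  hand: 7

```text
clock: 18.4
tcp_pos: [0.4666, 0.0166, 0.182]
orientation: [-0.568, -3.089, 0.001]
contact_force: [-0.1, -0.1, 0.9]
grip_width: 0.07
```

```bash
python3 - <<'E'
from h import *
o=get_obs();c=cal('wrist');save('wrist','w4');print(o['tcp_pos'])
b=cv2.imread('pics/w4.png')
a=np.radians(-20.8)
q=[[.4571+x*np.cos(a)-y*np.sin(a),.0163+x*np.sin(a)+y*np.cos(a),.042] for x,y in((.04,.025),(.04,-.025),(-.04,-.025),(-.04,.025))]
cv2.polylines(b,[np.array([w2px('wrist',p,c) for p in q]).astype(int)],True,(0,255,0),1)
cv2.imwrite('pics/w4.png',b)
E
```

```text
[0.46659305 0.01657914 0.181966  ]
```

View pics/w4.png

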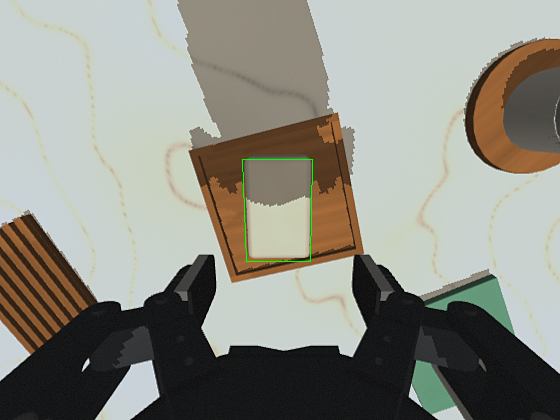

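Soap matches the overlay (edges at columns 244–312). I'll correct x by −1 cm and descend.

jog_arm:
  plan:
    - [[-0.95,0,-1],0]
    - [[0,0,-1.8],0]
    - [[0,0,-1.8],0]
    - [[0,0,-1.5],0]
    - [[0,0,-1.2],0]
    - [[0,0,-1],0]
    - [[0,0,-0.6],0]
    - [[0,0,0],0]
    - [[0,0,0],0]

```text
clock: 19.35
tcp_pos: [0.4574, 0.0169, 0.0932]
orientation: [0.567, 3.09, 0.0]
contact_force: [-0.4, 0.6, -0.0]
grip_width: 0.0702
```

jog_arm:
  plan:
    - [[0,0,0],0]
    - [[0,0,0],0]
    - [[0,0,0],0]
    - [[0,0,0],0]
    - [[0,0,0],0]
    - [[0,0,0],0]
    - [[0,0,0],0]
    - [[0,0,0],0]
    - [[0,0,0],0]
  hand: 4

```text
clock: 20.25
tcp_pos: [0.4575, 0.017, 0.0935]
orientation: [0.567, 3.089, 0.001]
contact_force: [-1.1, -0.9, 5.5]
grip_width: 0.0495
```

jog_arm:
  plan:
    - [[0,0,0.5],0]
    - [[0,0,1],0]
    - [[0,0,1.5],0]
    - [[0,0,1.5],0]
    - [[0,0,1.5],0]
    - [[0,0,0.5],0]
    - [[0,0,0],0]
    - [[0,0,0],0]

```text
clock: 21.05
tcp_pos: [0.4569, 0.0171, 0.1577]
orientation: [-0.566, -3.09, -0.0]
contact_force: [-0.2, -0.7, -1.5]
grip_width: 0.0494
```

jog_arm:
  plan:
    - [[-0.1,-1.5,0],0.05]
    - [[0,-2.5,0],0.05]
    - [[0,-3,0],0.05]
    - [[0,-3.5,0],0.06]
    - [[0,-3.5,0],0.06]
    - [[0,-3.5,0],0.06]
    - [[0,-3,0],0.06]
    - [[0,-2.5,0],0.065]
    - [[0,-1.5,0],0]
    - [[0,-0.5,0],0]
    - [[0,0,0],0]
    - [[0,0,0],0]

```text
clock: 22.25
tcp_pos: [0.456, -0.2319, 0.1574]
orientation: [0.146, -3.137, -0.002]
contact_force: [-1.7, 0.5, -1.2]
grip_width: 0.049
```

jog_arm:
  plan:
    - [[0,0,-1],0]
    - [[0,0,-1.5],0]
    - [[0,0,-1.5],0]
    - [[0,0,-0.9],0]
    - [[0,0,-0.5],0]
    - [[0,0,0],0]
    - [[0,0,0],0]

```text
clock: 22.95
tcp_pos: [0.4563, -0.233, 0.1041]
orientation: [-0.145, 3.138, -0.0]
contact_force: [0.3, -0.0, -0.6]
grip_width: 0.0495
```

```bash
python3 - <<'E'
from h import *
o=get_obs();T=R.from_rotvec(o['orientation']).as_matrix();print(np.degrees(np.arctan2(T[1,1],T[0,1])))
save('wrist','w5');save('side','s5')
b=cv2.imread('pics/w5.png');a=cv2.imread('pics/s5.png')
cv2.imwrite('pics/c5.png',np.hstack([cv2.resize(a[100:280,220:460],None,fx=1.633,fy=1.633)[:294],cv2.resize(b,(392,294))]))
E
```

```text
95.29006836791184
```

View pics/c5.png

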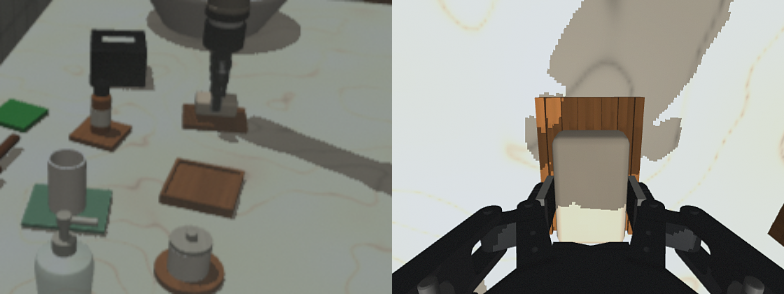

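Soap is over the dish and aligned with it; bottle is upright on the square coaster. Lowering from .104 to .0935.

jog_arm:
  plan:
    - [[0,0,-0.5],0]
    - [[0,0,-0.3],0]
    - [[0,0,-0.2],0]
    - [[0,0,-0.1],0]
    - [[0,0,0],0]
    - [[0,0,0],0]

```text
clock: 23.65
tcp_pos: [0.456, -0.233, 0.0935]
orientation: [0.145, -3.138, -0.001]
contact_force: [-2.6, 1.6, 9.1]
grip_width: 0.0493
```

jog_arm:
  plan:
    - [[0,0,0],0]
    - [[0,0,0],0]
    - [[0,0,0],0]
    - [[0,0,0],0]
    - [[0,0,0],0]
    - [[0,0,0],0]
    - [[0,0,0],0]
  hand: 8.5

```text
clock: 24.35
tcp_pos: [0.4561, -0.233, 0.0929]
orientation: [0.145, -3.138, -0.0]
contact_force: [0.1, 0.6, -1.2]
grip_width: 0.0847
```

jog_arm:
  plan:
    - [[0,0,1],0]
    - [[0,0,2],0]
    - [[0,0,3],0]
    - [[0,0,3],0]
    - [[0,0,2],0]
    - [[0,0,0],0]

```text
clock: 24.95
tcp_pos: [0.4575, -0.2338, 0.2062]
orientation: [-0.144, 3.133, -0.003]
contact_force: [0.0, -0.6, -1.0]
grip_width: 0.085
```

jog_arm:
  plan:
    - [[0,2.5,0],0]
    - [[0,4,0],0]
    - [[0,4.5,0],0]
    - [[0,4.5,0],0]
    - [[0.1,4.5,0],0]
    - [[0.1,4.5,0],0]
    - [[0.1,4.5,0],0]
    - [[0.1,4.5,0],0]
    - [[0.1,4.5,0],0]
    - [[0,4,0],0]
    - [[0,3,0],0]
    - [[0,1.5,0],0]

```text
clock: 26.15
tcp_pos: [0.4603, 0.235, 0.2024]
orientation: [0.151, -3.137, -0.001]
contact_force: [-0.4, -0.2, 0.4]
grip_width: 0.0846
```

jog_arm:
  plan:
    - [[0,0,0],0]
    - [[0,0,-1],0]
    - [[0,0,-1.5],0]
    - [[0,0,0],0]
    - [[0,0,0],0]

```text
clock: 26.65
tcp_pos: [0.4611, 0.23, 0.1775]
orientation: [0.141, -3.137, 0.002]
contact_force: [0.0, 0.0, 0.9]
grip_width: 0.0851
```

```bash
python3 - <<'E'
from h import *
o=get_obs();c=cal('wrist');save('wrist','w6');print(o['tcp_pos'])
b=cv2.imread('pics/w6.png')
for z,r,x,y in((.066,.03,.4615,.232),(.012,.05,.4598,.2304)):
  for t in np.linspace(0,6.28,48,endpoint=False):
    u=w2px('wrist',[x+r*np.cos(t),y+r*np.sin(t),z],c); cv2.circle(b,tuple(u.astype(int)),1,(0,255,0),-1)
cv2.imwrite('pics/w6.png',b)
E
```

```text
[0.46110722 0.22998441 0.17747423]
```

View pics/w6.png

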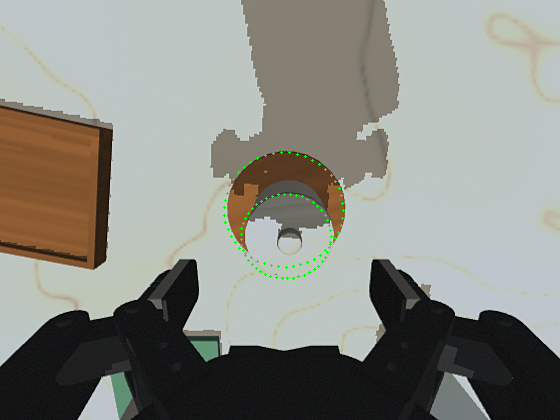

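Both circles fit (coaster centre about (286,208), lid about (288,237)). Descending.

jog_arm:
  plan:
    - [[0,0,-1],0]
    - [[0,0,-1.8],0]
    - [[0,0,-1.8],0]
    - [[0,0,-1.5],0]
    - [[0,0,-1],0]
    - [[0,0,-0.5],0]
    - [[0,0,0],0]
    - [[0,0,0],0]

```text
clock: 27.5
tcp_pos: [0.4614, 0.2321, 0.1023]
orientation: [-0.145, 3.138, 0.001]
contact_force: [0.1, 0.1, 0.4]
grip_width: 0.0854
```

jog_arm:
  plan:
    - [[0,0,0],0]
    - [[0,0,0],0]
    - [[0,0,0],0]
    - [[0,0,0],0]
    - [[0,0,0],0]
    - [[0,0,0],0]
    - [[0,0,0],0]
    - [[0,0,0],0]
    - [[0,0,0],0]
  hand: 5

```text
clock: 28.4
tcp_pos: [0.4615, 0.2323, 0.1027]
orientation: [-0.145, 3.137, 0.001]
contact_force: [-1.0, 0.1, 5.8]
grip_width: 0.0587
```

jog_arm:
  plan:
    - [[0,0,0.5],0]
    - [[0,0,1],0]
    - [[0,0,1.5],0]
    - [[0,0,1.5],0]
    - [[0,0,1.5],0]
    - [[0,0,0.5],0]
    - [[0,0,0],0]
    - [[0,0,0],0]

```text
clock: 29.2
tcp_pos: [0.4608, 0.2318, 0.1666]
orientation: [0.145, -3.138, 0.0]
contact_force: [0.0, 0.3, -1.7]
grip_width: 0.059
```

jog_arm:
  plan:
    - [[-0.3,-1.2,0],0]
    - [[0,-2,0],0]
    - [[0,-2.8,0],0]
    - [[0,-3,0],0]
    - [[0,-3,0],0]
    - [[0,-3,0],0]
    - [[0,-2.8,0],0]
    - [[0,-2,0],0]
    - [[0,-1.2,0],0]
    - [[0,-0.5,0],0]
    - [[0,0,0],0]
    - [[0,0,0],0]

```text
clock: 30.4
tcp_pos: [0.4581, 0.0179, 0.1668]
orientation: [0.147, -3.138, -0.001]
contact_force: [0.1, -0.4, -2.1]
grip_width: 0.0591
```

jog_arm:
  plan:
    - [[0,0,-1],0]
    - [[0,0,-1.5],0]
    - [[0,0,-1.5],0]
    - [[0,0,-1],0]
    - [[0,0,-0.5],0]
    - [[0,0,-0.3],0]
    - [[0,0,-0.2],0]
    - [[0,0,-0.2],0]
    - [[0,0,-0.2],0]
    - [[0,0,0],0]
    - [[0,0,0],0]

```text
clock: 31.5
tcp_pos: [0.4582, 0.0169, 0.1031]
orientation: [-0.145, 3.138, 0.0]
contact_force: [-0.4, -0.2, -2.3]
grip_width: 0.0593
```

jog_arm:
  plan:
    - [[0,0,-0.1],0]
    - [[0,0,-0.1],0]
    - [[0,0,0],0]
    - [[0,0,0],0]

```text
clock: 31.9
tcp_pos: [0.4583, 0.0169, 0.1026]
orientation: [-0.144, 3.138, 0.001]
contact_force: [-7.1, -0.8, 24.4]
grip_width: 0.0592
```

jog_arm:
  plan:
    - [[0,0,0],0]
    - [[0,0,0],0]
    - [[0,0,0],0]
    - [[0,0,0],0]
    - [[0,0,0],0]
    - [[0,0,0],0]
    - [[0,0,0],0]
  hand: 8.5

```text
clock: 32.6
tcp_pos: [0.4581, 0.017, 0.1008]
orientation: [0.145, -3.138, 0.0]
contact_force: [0.3, 0.2, 1.0]
grip_width: 0.0847
```

jog_arm:
  plan:
    - [[0,0,1],0]
    - [[0,0,2],0]
    - [[0,0,3],0]
    - [[0,0,3],0]
    - [[0,0,3],0]
    - [[0,0,2],0]
    - [[0,0,0],0]

```text
clock: 33.3
tcp_pos: [0.4596, 0.017, 0.2442]
orientation: [-0.144, 3.132, 0.002]
contact_force: [1.0, 0.7, -0.0]
grip_width: 0.0849
```

jog_arm:
  plan:
    - [[1.2,0.6,0],0]
    - [[2.4,1.3,0],0]
    - [[3,1.6,0],0]
    - [[3,1.6,0],0]
    - [[3,1.6,0],0]
    - [[3,1.6,0],0]
    - [[2.4,1.3,0],0]
    - [[1.6,0.9,0],0]
    - [[1,0.6,0],0]
    - [[0,0,-2],0]
    - [[0,0,-2],0]
    - [[0,0,0],0]

```text
clock: 34.5
tcp_pos: [0.662, 0.1277, 0.1968]
orientation: [0.145, -3.131, 0.002]
contact_force: [-0.0, -0.0, 0.2]
grip_width: 0.0848
```

```bash
python3 - <<'E'
from h import *
o=get_obs();c=cal('wrist');save('wrist','w7');print(o['tcp_pos'])
b=cv2.imread('pics/w7.png')
for z,r,x,y in((.102,.03,.664,.128),):
  for t in np.linspace(0,6.28,48,endpoint=False):
    u=w2px('wrist',[x+r*np.cos(t),y+r*np.sin(t),z],c); cv2.circle(b,tuple(u.astype(int)),1,(0,255,0),-1)
cv2.imwrite('pics/w7.png',b)
E
```

```text
[0.66203844 0.12772193 0.19682803]
```

View pics/w7.png

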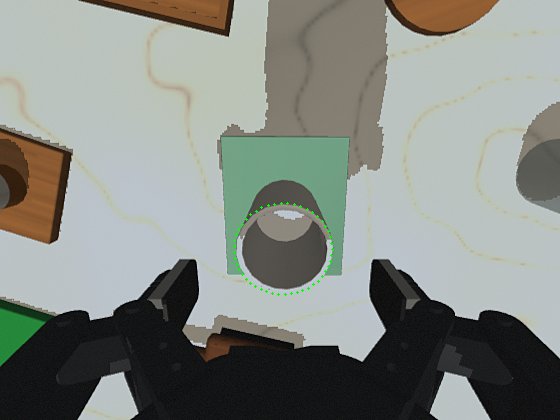

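Tumbler rim matches the overlay at (284,250). Descending and gripping.

jog_arm:
  plan:
    - [[0,0,-1],0]
    - [[0,0,-1.5],0]
    - [[0,0,-1.5],0]
    - [[0,0,-1.2],0]
    - [[0,0,-0.8],0]
    - [[0,0,-0.5],0]
    - [[0,0,0],0]
    - [[0,0,0],0]

```text
clock: 35.35
tcp_pos: [0.6644, 0.128, 0.1362]
orientation: [-0.145, 3.138, 0.0]
contact_force: [-0.8, -0.7, 0.4]
grip_width: 0.0853
```

jog_arm:
  plan:
    - [[0,0,0],0]
    - [[0,0,0],0]
    - [[0,0,0],0]
    - [[0,0,0],0]
    - [[0,0,0],0]
    - [[0,0,0],0]
    - [[0,0,0],0]
    - [[0,0,0],0]
    - [[0,0,0],0]
  hand: 5

```text
clock: 36.25
tcp_pos: [0.6646, 0.1282, 0.1367]
orientation: [-0.145, 3.137, 0.001]
contact_force: [-0.4, 0.8, 5.7]
grip_width: 0.0585
```

jog_arm:
  plan:
    - [[0,0,0.5],0]
    - [[0,0,1],0]
    - [[0,0,1.5],0]
    - [[0,0,1.5],0]
    - [[0,0,1],0]
    - [[0,0,0.5],0]
    - [[0,0,0],0]
    - [[0,0,0],0]

```text
clock: 37.05
tcp_pos: [0.6638, 0.128, 0.1956]
orientation: [0.145, -3.138, 0.0]
contact_force: [-0.9, 0.1, -1.9]
grip_width: 0.0586
```

jog_arm:
  plan:
    - [[-1,0.5,0],0]
    - [[-2,1,0],0]
    - [[-2.7,1.3,0],0]
    - [[-3,1.5,0],0]
    - [[-3,1.5,0],0]
    - [[-3,1.5,0],0]
    - [[-2.5,1.3,0],0]
    - [[-2,1,0],0]
    - [[-1.2,0.6,0],0]
    - [[0,0,0],0]
    - [[0,0,0],0]

```text
clock: 38.15
tcp_pos: [0.4606, 0.2297, 0.196]
orientation: [-0.145, 3.138, -0.0]
contact_force: [-0.1, -0.3, -0.9]
grip_width: 0.0583
```

jog_arm:
  plan:
    - [[0,0,-1],0]
    - [[0,0,-1.5],0]
    - [[0,0,-1.5],0]
    - [[0,0,-1],0]
    - [[0,0,-0.5],0]
    - [[0,0,-0.3],0]
    - [[0,0,-0.2],0]
    - [[0,0,0],0]
    - [[0,0,0],0]

```text
clock: 39.05
tcp_pos: [0.4605, 0.2298, 0.1366]
orientation: [-0.144, 3.137, 0.001]
contact_force: [-1.3, -0.9, 4.1]
grip_width: 0.0591
```

Contact felt. Releasing, then retreating and moving clear for a final top view.

jog_arm:
  plan:
    - [[0,0,0],0]
    - [[0,0,0],0]
    - [[0,0,0],0]
    - [[0,0,0],0]
    - [[0,0,0],0]
    - [[0,0,0],0]
    - [[0,0,0],0]
  hand: 8.5

```text
clock: 39.75
tcp_pos: [0.4601, 0.2299, 0.1359]
orientation: [0.145, -3.138, 0.0]
contact_force: [-0.7, -0.3, 0.1]
grip_width: 0.085
```

jog_arm:
  plan:
    - [[0,0,1],0]
    - [[0,0,2],0]
    - [[0,0,3],0]
    - [[0,0,3],0]
    - [[0,0,3],0]
    - [[0,0,3],0]
    - [[0,0,2],0]
    - [[0,0,0],0]

```text
clock: 40.55
tcp_pos: [0.4614, 0.2305, 0.3096]
orientation: [-0.144, 3.133, 0.006]
contact_force: [-0.8, 0.8, -0.1]
grip_width: 0.0849
```

jog_arm:
  plan:
    - [[-1.5,3,0],0]
    - [[-2,3.5,0],0]
    - [[-2,4,0],0]
    - [[-2,4,0],0]
    - [[-2,4,0],0]
    - [[-2,4,0],0]
    - [[-2,4,0],0]
    - [[-2,4,0],0]
    - [[-2,4,0],0]
    - [[-2,3,0],0]
    - [[0,0,0],0]
    - [[0,0,0],0]

```text
clock: 41.75
tcp_pos: [0.2642, 0.605, 0.3047]
orientation: [0.148, -3.138, 0.003]
contact_force: [0.3, -1.0, 0.5]
grip_width: 0.0851
```

```bash
sed -e "s/top0/top9/" -e "s#pics/seg#pics/seg9#" -e "s/^c=cal.*/c=cal('top')\ndef /;s/^def $//" seg.py > /dev/null
python3 - <<'E'
from h import *
save('top','top9');save('side','s9');c=cal('top');cs=cal('side')
big=cv2.resize(cv2.imread('pics/top9.png'),None,fx=3,fy=3,interpolation=cv2.INTER_CUBIC)
sb=cv2.imread('pics/s9.png'); sb=cv2.resize(sb,None,fx=2,fy=2,interpolation=cv2.INTER_CUBIC)
for x,y,z,r in((.4598,.2304,.102,.03),(.4582,.0173,.066,.03),(.6624,-.1206,.112,.015)):
  for t in np.linspace(0,6.28,40,endpoint=False):
    P=[x+r*np.cos(t),y+r*np.sin(t),z]
    cv2.circle(big,tuple((w2px('top',P,c)*3+1).astype(int)),1,(0,255,0),-1)
a=np.radians(5.3)
q=np.array([w2px('top',[.4558+x*np.cos(a)-y*np.sin(a),-.2328+x*np.sin(a)+y*np.cos(a),.042],c)*3+1 for x,y in((.04,.025),(.04,-.025),(-.04,-.025),(-.04,.025))])
cv2.polylines(big,[q.astype(int)],True,(0,255,0),1)
cv2.imwrite('pics/f.png',big[480:940,420:1220]); cv2.imwrite('pics/g.png',sb[200:620,340:860])
print(get_obs()['tcp_pos'])
E
```

```text
[0.26634964 0.60361525 0.3053522 ]
```

View pics/f.png

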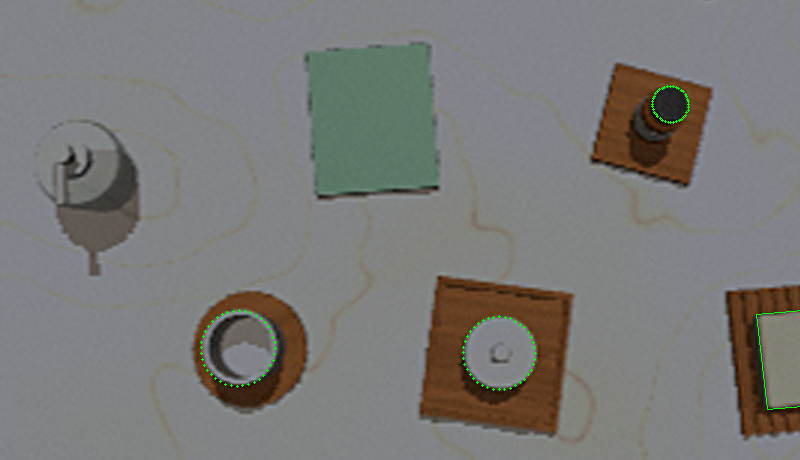

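View pics/g.png

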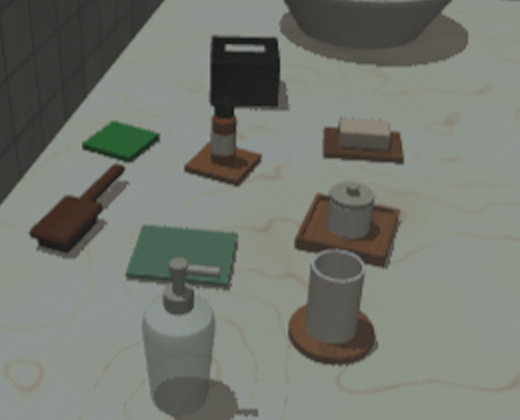

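The top view shows each object on its target outline to within 1–2 mm: tumbler (240,348), jar (500,352), bottle (670,104), soap inside its rectangle. The side view shows all of them upright and the dispenser undisturbed. Handing in.

```bash
python3 -c "
from bench import *
print(hand_in())"
```

```text
the job is handed in; nothing more can be done
None
```

I put all four toiletries back on their own stands in five moves and handed the job in. The clock read about 42 s of the 128 s allowed, and no verdict was reported.

- **Order of moves:** the tumbler went to the glass plate first, then the bottle to the square coaster, the soap to the soap dish, the jar into the rimmed tray, and the tumbler from the plate to the round coaster.
- **Last checks:** the tumbler, jar and bottle sat within about 1–2 mm of their target outlines in the top view. In the side view everything was upright and on its stand. The dispenser looked undisturbed by eye; I did not measure it. The gripper was open and well clear.
- **Weaker points:** the right end of the soap was cut off in the final top crop, so I checked that part only by the side view and the gripper angle at release (95.3° measured, 95.3° wanted). Setting the jar down briefly pressed about 24 N, under the limits. The tumbler was probably let go 1–2 mm above the glass plate on its first move.

No check failed or disagreed.

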